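# Unload the light-curing drawer

### The job

The glued plug gauge in the bench-top curing unit has finished curing. Turn the unit's timer dial back to off, which frees the drawer, pull the drawer all the way out by its handle and leave it open, then take the plug gauge out and lay it down flat in the grey bin without dropping it. Leave the other things on the bench where they are.

Things in the scene. Friction and masses are not known exactly. Their poses are not given: they have to be found in the camera images.
- cure_unit: Curing unit: white sheet-metal box 160 mm deep, 200 wide, 105 high, grey top deck with an amber window on its left, the timer dial front right; fixed, elsewhere each time. Origin: middle of its underside. x points from its front to its back, y to its left seen from the front, z up. The drawer slides out along -x. A mechanical interlock blocks the drawer while the dial is not at off.
- dial (a joint): Timer dial, rad: 0 = off; 0.436, 0.873, 1.309 = three exposure times, each 25 degrees farther clockwise from above. A ball detent (about 0.07 N m) holds it in each place; stops at 0 and 1.309. Starts in an exposure place. At off the white pointer points straight to the unit's back, at the large black ring on the scale; the dots are the exposure times. The part-open drawer can block it.
- dial_grip (a point): Grip point on the dial's vertical axis, 132 mm above the bench, 50 mm behind the unit's front face and 45 mm right of its middle. The dial's grip is an upright black bar 44 mm long and 13 mm thick, from 112 to 146 mm above the bench, on a round skirt 46 mm wide whose top is 112 mm above the bench. x along the bar towards the pointer end, z up; turns with the dial.
- drawer (a joint): Drawer travel, m: 0 = shut (as it starts), 0.125 = all the way out, at its stop. A few newtons of friction; it stays where it is left. Its front is a plate 6 mm thick, from 15 to 94 mm above the bench; its floor is 31 mm above the bench, its side walls end at 53 mm. A thin steel interlock tab, 39 mm wide, stands up from its right wall to 89 mm, 20 mm behind the gauge.
- drawer_handle (a point): Middle of the drawer's bow handle: a level steel bar 10 mm thick, 110 mm long, across the drawer front; 76 mm above the bench, its centre line 40 mm ahead of the drawer front (35 mm clear behind it), 46 mm ahead of the unit's box when shut. Open above and below; legs at both ends, 124 mm apart. Axes as the unit's (x to its back, y to its left); moves with the drawer.
- gauge_mid (a point): Centre of the plug gauge's hexagonal handle (62 mm long, 18 wide, 16 thick), half-way up. y along the gauge, z up; the 12 mm thick round ends reach 59 mm from here to -y and 49 mm to +y. At the start it lies level in the shut drawer, along the unit's y, on two black V saddles 85 mm apart: 70 mm above the bench, 101 mm behind the handle's middle, up to 10 mm left of it.
- gauge: The same double-ended steel plug gauge (108 mm long, 0.11 kg) as a whole; origin on its underside, 8 mm below its axis and 5 mm to -y from the point gauge_mid. Same axes.
- bin: Grey open parts bin, 146 x 105 mm, 52 mm high, walls and floor 2 mm thick, its front wall (at -x) only 30 mm high; loose on the bench (0.25 kg). Origin in the middle of its underside, x along its long side, z up.
- micrometer: Outside micrometer, 132 x 44 x 16 mm, lying on the bench left of the curing unit; origin at its underside. Leave it alone.
- sample_cup: Small pale cup, 37 mm wide, 26 mm high, left of the bin; origin at its underside. Leave it alone.
- tweezers: Steel tweezers, 129 x 16 x 10 mm, lying to the right in front of the curing unit; origin at the underside. Leave them alone. Beyond them, right of y = -0.46 m, stands a fixed spectrometer half a metre high: keep the arm clear of it.

How it is judged:
By the outcome, as a careful person would: the job done as asked, in the order asked, and still so for the second after the job is handed in, with the robot touching nothing.
It also fails if it takes over 72 s, if anything falls off the work surface, if the arm or the gripper's body presses on something with over 40 N, if the wrist force passes 120 N, or if a joint passes its speed limit or range.

### The arm

A 6-joint arm with a two-finger parallel gripper is mounted at the origin on a cart in front of the work surface, level with it; the furniture and walls round the work are solid. World frame = base frame: x ahead of the robot, y to its left, z up, the work surface at z = 0. Lengths are in m, angles in rad, forces in N, time in s.
With the tool pointing down it reaches from about 0.275 to 1 m from the base axis. Payload 8.4 kg.
Tool frame: the origin (TCP) lies between the finger pads; the fingertips stand 22 mm ahead of it and the grasp point (between the pads) lies 3 mm ahead of it (manip.tip_extent is the distance from the TCP to the fingertips, in m); x points along the fingers, y is the direction in which the jaws open and shut, and the axes are right-handed (so a half turn about x gives the same grasp; the last joint's range is limited). The gripper opens to 85 mm and grips with 20 to 120 N. Pads are 22 mm wide; open, the fingers measure 114 mm over their backs; the gripper's body (76 mm by 85 mm) begins 54 mm behind the grasp point. The pads swing forward as they close: fully open they stand 13 mm farther back than shut.
Start: joints at [-1.166, 0.353, 1.633, -0, 1.155, -0.002], TCP at [0.247, -0.574, 0.253] pointing down, gripper open.
Joint ranges: [-2.63, 2.63], [-0.92, 2.1], [0.06, 2.66], [-1.3, 4.44], [0, 2.69], [-3.02, 3.02]. Speed limits (rad/s): [2.22, 2.22, 2.79, 3.14, 3.14, 3.14].

### API

Orientations are given as [roll, pitch, yaw] about the fixed x, y, z axes, in that order (R = Rz(yaw) Ry(pitch) Rx(roll)).
In Python, from plant import manip, imaging, order gives the robot as it stands.
- The arm moves only by the tool carry_out, never from a script. Its argument "motion" is a list of rows, each a list of 4 numbers: the shift along the world's x, y, z in cm, then the turn about the world's z in degrees. A call has 1 to 12 rows; each row shifts and turns the commanded pose from where the row before left it; what a row does not reach is not made up. A row lasts 1/10 s, in which the tool goes at most 50 mm and 8.59 degrees, less where a joint would pass 70% of its speed; a pose out of reach is approached as far as the arm can. A call is refused whole if a number of a shift passes 5 or a number of a turn 8.59, either way. A call with a gripper value outside its range is refused whole. "grip" is the opening, from -1 (shut) to 1 (fully open), set as the call begins (left out, the last holds). The fingers move at their own pace and stop on an object; "squeeze" is the grip in N (left out, the last holds). Time passes only in rows, so rows that do not move let the fingers close. It gives the time, the measured TCP pose, the force and the opening at its end, in the units of the state.
- manip.read_state(): the state, without advancing time (a new reading comes with each control period).
- imaging.camera(name): name is "side" or "top" or "wrist"; returns a dict with "img" (400x640x3 uint8, red, green, blue), "intrinsics" (3x3 intrinsics, pixels), "D" ([k1, k2, p1, p2, k3] as OpenCV has them; the pictures are not rectified), "eye" and "rotation" of the camera in the world; the wrist camera has in their place "hand_eye" (4x4, takes a point from camera to tool coordinates, whose origin is the TCP and whose axes are the tool frame's). Camera axes: x right, y down, z forward; pixel columns grow to the right and rows downward; lengths in m; the calibration is good to about 2 mm. A picture is of the moment at which its call begins: read the wrist's pose just before it. There is no depth.
- order.sign_off(): hands the job in, once; it reports no verdict.
Trained networks look in the newest picture that a camera, given by its name, has taken for a name from the list of things; names that differ only in an ending like _2 or _b are one class to them, and where a whole thing is asked for, a point or a joint stands for the part that bears it (a point fixed in the world has none). Each returns a list of dicts, best first, with "confidence" (0 to 1); they miss things now and then, are a little off and sometimes report something else, mostly with a low value. They report only what shows in the picture. A call takes as long as a camera call.
- imaging.regions_of(camera, target): "pixels" (400x640 bool, what is visible of it) and "box" ([left, top, right, bottom] in pixels, round what is visible of it).
The state is a dict: "time": time; "joints": joint angles; "joint_velocities": joint speeds; "joint_torque": joint torques, N m; "eef_pos": TCP position; "orientation": TCP orientation; "ft_force": force on the tool from outside, world axes, zero at the start; "moment": the same for the moment, N m; "opening": finger opening in m.
Only numpy, scipy, OpenCV 4.12 (cv2) and the standard library are available. Lean on these libraries where they do the work, as an engineer would, in place of code of your own. Each camera call takes 0.05 s, during which the arm holds its last target.

## Working session

There is one attempt and no reset: what is moved stays moved. The work goes in short steps, Python scripts to look and compute and a tool call to move; the robot and the scene stay as the last step left them, time stands still between calls to the robot, and variables do not carry over. Pictures are saved under pics/ and viewed, and the job is handed in when it is done.

Besides the shell and the picture viewer there is one more tool, called after "Request:" by a JSON object that holds its "fn" and its "kwargs", one argument or row to a line. carry_out: Moves the arm, as the interface text tells. Its arguments: {"type":"object","properties":{"motion":{"type":"array"},"grip":{"type":"number"},"squeeze":{"type":"number"}},"required":["motion"]}

```bash
mkdir -p pics; ls; cat > h.py <<'E'
import numpy as np, cv2
from plant import manip, imaging, order
from scipy.spatial.transform import Rotation as R
def st():
    s=manip.read_state(); print('t',round(s['time'],2),'p',np.round(s['eef_pos'],4),'o',np.round(s['orientation'],3),'F',np.round(s['ft_force'],1),'op',round(s['opening'],4),'q',np.round(s['joints'],2)); return s
def cam(name,fn=None):
    s=manip.read_state(); c=imaging.camera(name)
    if 'hand_eye' in c:
        T=np.eye(4);T[:3,:3]=R.from_euler('xyz',s['orientation']).as_matrix();T[:3,3]=s['eef_pos']
        W=T@np.array(c['hand_eye']); c['eye']=W[:3,3]; c['rotation']=W[:3,:3]
    if fn: cv2.imwrite('pics/'+fn+'.png',c['img'][:,:,::-1])
    return c
def ray(c,px):
    u=cv2.undistortPoints(np.array(px,float).reshape(-1,1,2),np.array(c['intrinsics']),np.array(c['D'])).reshape(-1,2)
    d=np.c_[u,np.ones(len(u))]@np.array(c['rotation']).T
    return np.array(c['eye']),d
def onz(c,px,z):
    e,d=ray(c,px); return e+d*((z-e[2])/d[:,2])[:,None]
def proj(c,P):
    P=np.array(P,float).reshape(-1,3); r=np.array(c['rotation']).T
    return cv2.projectPoints(P,cv2.Rodrigues(r)[0],-r@np.array(c['eye']),np.array(c['intrinsics']),np.array(c['D']))[0].reshape(-1,2)
E
python3 - <<'E'
from h import *
st()
for n in ['side','top','wrist']:
    c=cam(n,n+'0'); print(n,np.round(c['eye'],3),np.round(c['rotation'],3).tolist())
    for t in ['cure_unit','dial','dial_grip','drawer','drawer_handle','gauge','bin','micrometer','sample_cup','tweezers']:
        r=imaging.regions_of(n,t)
        if r:
            m=r[0]['pixels'];ys,xs=np.nonzero(m); print(t,[round(q['confidence'],2) for q in r],r[0]['box'],xs.mean().round(1),ys.mean().round(1),m.sum())
st()
E
```

```text
pics
t 0.0 p [ 0.2471 -0.5736  0.2526] o [-1.56   1.569  1.989] F [ 0.3  0.6 -0.1] op 0.086 q [-1.17  0.35  1.63 -0.    1.16 -0.  ]
side [-0.109  1.161  0.919] [-2.084, 0.004, -2.651]
cure_unit [0.87] [283.9, 159.9, 357.5, 217.2] 319.9 186.3 2858
dial [0.57] [331.1, 164.9, 341.1, 178.9] 334.6 169.5 115
drawer [0.59] [311.3, 177.3, 352.8, 215.2] 332.2 195.8 915
drawer_handle [0.61] [310.5, 177.6, 357.8, 215.0] 332.3 195.9 970
bin [0.71] [294.2, 235.8, 349.6, 280.4] 322.9 259.2 1605
micrometer [0.71] [268.3, 225.0, 296.9, 240.1] 283.2 232.1 174
sample_cup [0.57] [282.9, 298.5, 297.3, 316.0] 289.3 305.9 158
top [ 0.37  -0.052  1.242] [-2.968, -0.002, -1.547]
cure_unit [0.96] [356.7, 129.6, 449.1, 214.2] 400.6 173.7 4548
dial [0.72, 0.68] [359.7, 177.5, 423.4, 215.2] 388.5 200.0 673
dial_grip [0.71, 0.53, 0.46] [358.1, 175.9, 419.1, 214.3] 387.7 198.5 450
drawer [0.83] [358.8, 181.8, 422.1, 218.7] 388.1 199.5 670
drawer_handle [0.88, 0.5] [361.4, 180.0, 418.1, 217.4] 389.0 200.2 611
gauge [0.15] [312.0, 155.8, 321.7, 195.6] 317.1 176.2 159
bin [0.73] [263.6, 216.0, 311.7, 252.1] 288.2 233.7 1754
sample_cup [0.6, 0.35] [213.8, 228.5, 223.0, 244.4] 215.8 237.2 123
tweezers [0.53] [450.1, 208.1, 454.0, 251.6] 451.8 233.2 35
wrist [ 0.309 -0.547  0.374] [[0.396, -0.885, -0.244], [-0.918, -0.382, -0.105], [0.0, 0.266, -0.964]]
t 1.65 p [ 0.2473 -0.574   0.2533] o [ 1.399  1.571 -1.335] F [ 0.5  0.3 -0.1] op 0.0854 q [-1.17  0.35  1.63 -0.    1.16 -0.  ]
```

View images.

```bash
sed -i "s/^    if fn: /    if np.array(c['rotation']).size==3: c['rotation']=R.from_euler('xyz',c['rotation']).as_matrix()\n    if fn: /" h.py
python3 - <<'E'
import cv2
a=cv2.imread('pics/top0.png')
cv2.imwrite('pics/topz.png',cv2.resize(a[110:270,200:470],None,fx=2.95,fy=2.95,interpolation=2))
a=cv2.imread('pics/side0.png')
cv2.imwrite('pics/sidez.png',cv2.resize(a[140:330,250:390],None,fx=3.1,fy=3.1,interpolation=2))
E
```

```text
(no output)
```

View pics/topz.png

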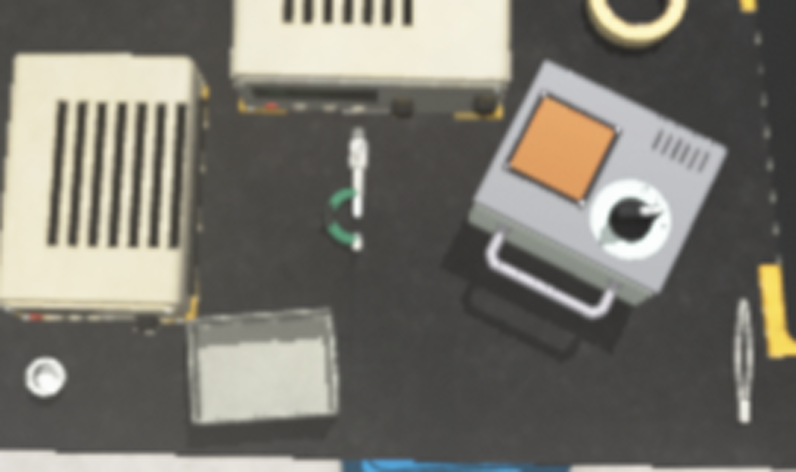

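View pics/sidez.png

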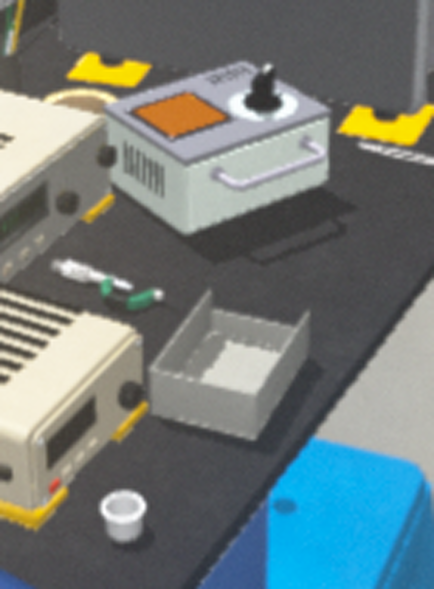

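View pics/top0.png

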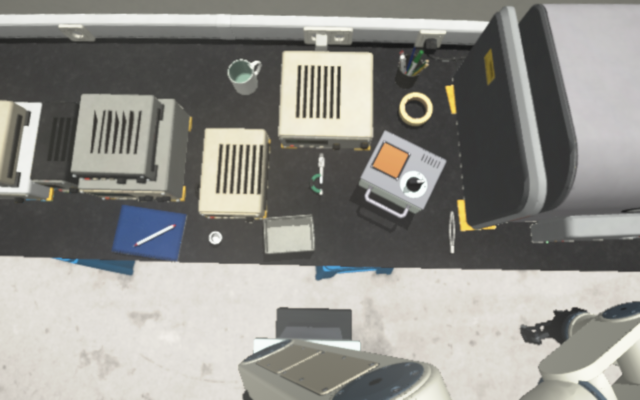

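```bash
python3 - <<'E'
from h import *
c=cam('top'); st()
z=lambda p:[[200+x/2.95,110+y/2.95] for x,y in p]
P=onz(c,z([(547,60),(727,150),(655,296),(473,207)]),0.105); print('deck BL BR FR FL',P.round(4)); 
for i in range(4): print(np.linalg.norm(P[i]-P[(i+1)%4]).round(4), np.degrees(np.arctan2(*(P[(i+1)%4]-P[i])[1::-1])).round(1))
print('centre',P.mean(0))
print('skirt/dial top',onz(c,z([(632,218)]),0.13))
print('ring ctr',onz(c,z([(631,219)]),0.106))
print('handle',onz(c,z([(490,258),(600,315)]),0.076))
B=onz(c,z([(192,424),(337,412)]),0.03);print('bin front rim',B)
B=onz(c,z([(187,320),(330,311)]),0.052);print('bin back rim',B)
B=onz(c,z([(45,377)]),0.026);print('cup',B)
print('tweez',onz(c,z([(744,300),(744,420)]),0.005)); print('mic',onz(c,z([(358,130),(357,248),(328,215)]),0.01))
E
```

```text
t 1.7 p [ 0.2473 -0.574   0.2533] o [ 1.75   1.571 -0.985] F [-0.9 -1.  -0.2] op 0.0852 q [-1.17  0.35  1.63  0.    1.16 -0.  ]
deck BL BR FR FL [[ 0.7716 -0.2198  0.105 ]
 [ 0.6825 -0.3997  0.105 ]
 [ 0.5337 -0.3248  0.105 ]
 [ 0.6179 -0.1464  0.105 ]]
0.2007 -116.3
0.1666 153.3
0.1973 64.7
0.1703 -25.5
centre [ 0.65142001 -0.2726926   0.105     ]
skirt/dial top [[ 0.60546722 -0.29785303  0.13      ]]
ring ctr [[ 0.6095284  -0.30215217  0.106     ]]
handle [[ 0.57240396 -0.16636162  0.076     ]
 [ 0.51747526 -0.27643493  0.076     ]]
bin front rim [[ 0.40150356  0.13115399  0.03      ]
 [ 0.4173496  -0.01610759  0.03      ]]
bin back rim [[ 0.50527225  0.1380673   0.052     ]
 [ 0.51804073 -0.00669303  0.052     ]]
cup [[0.44552203 0.28587567 0.026     ]]
tweez [[ 0.5460667  -0.44377175  0.005     ]
 [ 0.41959041 -0.44021706  0.005     ]]
mic [[ 7.20683892e-01 -2.93082695e-02  1.00000000e-02]
 [ 5.91209277e-01 -3.16656972e-02  1.00000000e-02]
 [ 6.26180971e-01  1.79981128e-04  1.00000000e-02]]
```

```bash
cat >> h.py <<'E'
def jaw(s):
    M=R.from_euler('xyz',s['orientation']).as_matrix(); print('tool x',M[:,0].round(3),'jaw y deg',np.degrees(np.arctan2(M[1,1],M[0,1])).round(2)); return M
E
python3 - <<'E'
from h import *
s=st();jaw(s);print(manip.tip_extent)
c=cam('wrist','w0');print(c['eye'],c['rotation'].round(2).tolist())
E
```

```text
t 1.7 p [ 0.2473 -0.574   0.2533] o [ 1.75   1.571 -0.985] F [-0.9 -1.  -0.2] op 0.0852 q [-1.17  0.35  1.63  0.    1.16 -0.  ]
tool x [ 0. -0. -1.] jaw y deg -66.69
0.022
[ 0.30868468 -0.54730042  0.3742891 ] [[0.4, -0.89, -0.24], [-0.92, -0.38, -0.11], [0.0, 0.27, -0.96]]
```

Request:
{"fn": "carry_out", "kwargs": {
  "motion": [
    [0,4,1,0],
    [0,4,1,0],
    [0,4,1,0],
    [0,4,1,0],
    [1,4,0,0],
    [2,3,0,0],
    [3,2,0,0],
    [3,1,0,0],
    [4,1,0,0]
  ]
}}

```text
time: 2.65
eef_pos: [0.3778, -0.3031, 0.2938]
orientation: [1.571, 1.57, -1.164]
ft_force: [-0.4, -1.1, 1.0]
opening: 0.0855
```

Request:
{"fn": "carry_out", "kwargs": {
  "motion": [
    [4,0.5,0,0],
    [4,0.5,0,0],
    [4,0.5,0,0],
    [3,0.5,0,0],
    [2,0.3,0,0],
    [0,0,0,0]
  ]
}}

```text
time: 3.25
eef_pos: [0.5494, -0.2804, 0.2928]
orientation: [2.972, 1.57, 0.238]
ft_force: [0.5, -0.2, -0.3]
opening: 0.0853
```

```bash
python3 - <<'E'
from h import *
s=st();jaw(s)
c=cam('wrist','w1')
r=imaging.regions_of('wrist','dial')
for q in r:
    ys,xs=np.nonzero(q['pixels']); print(q['confidence'],q['box'],xs.mean(),ys.mean())
E
```

```text
t 3.25 p [ 0.5494 -0.2804  0.2928] o [2.972 1.57  0.238] F [ 0.5 -0.2 -0.3] op 0.0853 q [-0.47  0.31  1.61  0.    1.23  0.69]
tool x [ 0.001  0.    -1.   ] jaw y deg -66.59
0.67 [335.2, 112.1, 388.5, 156.2] 360.40877993158495 134.81128848346637
```

View pics/w1.png

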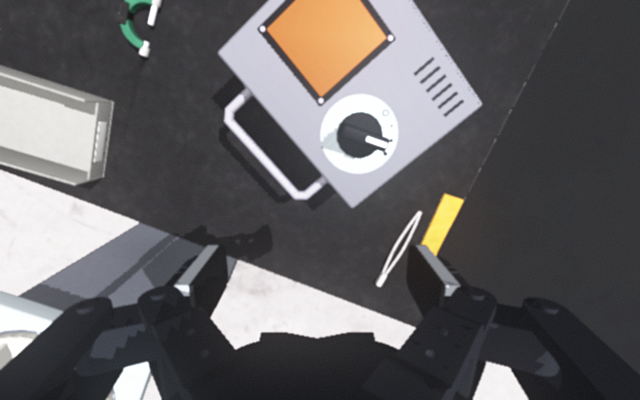

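```bash
python3 - <<'E'
import cv2
a=cv2.imread('pics/w1.png')
cv2.imwrite('pics/w1z.png',cv2.resize(a[85:215,300:420],None,fx=4.6,fy=4.6,interpolation=2))
E
```

```text
(no output)
```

View pics/w1z.png

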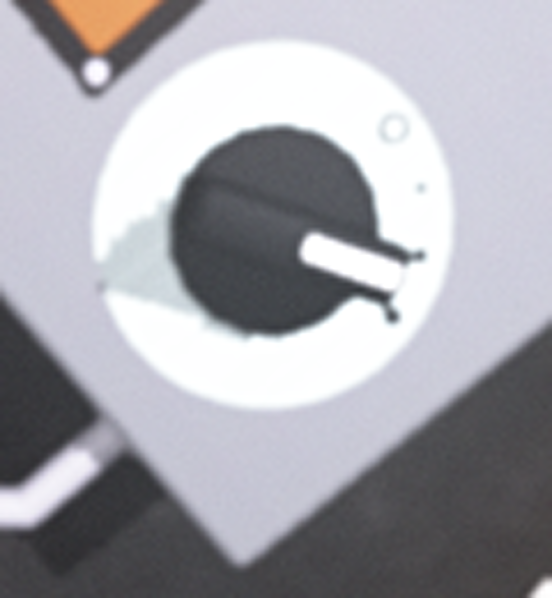

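```bash
python3 - <<'E'
from h import *
c=cam('wrist')
z=lambda p:[[300+x/4.6,85+y/4.6] for x,y in p]
d=lambda a,b:np.degrees(np.arctan2(*(b-a)[1::-1])).round(1)
P=onz(c,[(481,103),(352,208),(219,51)],0.105);print('BR FR FL',P.round(4),d(P[1],P[0]),d(P[1],P[2]),np.linalg.norm(P[1]-P[0]),np.linalg.norm(P[1]-P[2]))
ctr=onz(c,z([(273,225)]),0.106)[0];print('scale ctr',ctr)
for p in [(394,128),(420,187),(418,257),(392,316)]: print('dot',d(ctr,onz(c,z([p]),0.106)[0]))
Q=onz(c,z([(305,250),(402,278)]),0.146);print('pointer',Q,d(*Q))
Q=onz(c,z([(205,180),(418,255)]),0.146);print('edge',d(*Q))
print('skirt',onz(c,z([(275,230)]),0.110))
yaw=np.radians(d(P[1],P[0]));ex=np.array([np.cos(yaw),np.sin(yaw)]);ey=np.array([-ex[1],ex[0]])
C=P[1][:2]+0.08*ex+0.1*ey;print('C',C,'dial',C-.03*ex-.045*ey,'handle',C-.126*ex)
print('handle px',onz(c,[(231,103),(309,192),(270,152)],0.076))
E
```

```text
BR FR FL [[ 0.6819 -0.3968  0.105 ]
 [ 0.5348 -0.3271  0.105 ]
 [ 0.6246 -0.1473  0.105 ]] -25.3 63.5 0.1627611783249455 0.20098999321284322
scale ctr [ 0.6083281  -0.30047563  0.106     ]
dot -27.7
dot -52.3
dot -78.8
dot -102.7
pointer [[ 0.60654295 -0.3020553   0.146     ]
 [ 0.60914844 -0.3214011   0.146     ]] -82.3
edge -85.4
skirt [[ 0.60754854 -0.30072329  0.11      ]]
C [ 0.64982402 -0.27085435] dial [ 0.60347044 -0.29871733] handle [ 0.53590962 -0.21700726]
handle px [[ 0.58295337 -0.16493777  0.076     ]
 [ 0.52563972 -0.27991702  0.076     ]
 [ 0.55079936 -0.22188268  0.076     ]]
```

Request:
{"fn": "carry_out", "kwargs": {
  "motion": [
    [0.6,-0.2,0,8],
    [0.6,-0.2,0,8],
    [0.6,-0.2,0,8],
    [0.6,-0.2,-0.5,8],
    [0.6,-0.2,-0.5,8],
    [0.6,-0.2,-0.5,8],
    [0.6,-0.2,-0.5,8],
    [0.6,-0.2,-0.5,8],
    [0.5,-0.2,-0.5,8],
    [0.5,-0.2,-0.5,8],
    [0,0,0,0],
    [0,0,0,0]
  ]
}}

```text
time: 4.6
eef_pos: [0.6044, -0.3013, 0.2585]
orientation: [-1.959, 1.57, 2.981]
ft_force: [-0.9, -0.1, -0.1]
opening: 0.0853
```

```bash
python3 - <<'E'
from h import *
s=st();jaw(s)
E
```

```text
t 4.6 p [ 0.6044 -0.3013  0.2585] o [-1.959  1.57   2.981] F [-0.9 -0.1 -0.1] op 0.0853 q [-0.46  0.43  1.51 -0.    1.2  -0.69]
tool x [-0.  0. -1.] jaw y deg 13.03
```

Descend; dial is at about (0.607, -0.3005).

Request:
{"fn": "carry_out", "kwargs": {
  "motion": [
    [0.25,0.05,-2,0.5],
    [0,0,-2,0],
    [0,0,-2,0],
    [0,0,-2,0],
    [0,0,-1.5,0],
    [0,0,-1,0],
    [0,0,-0.6,0],
    [0,0,-0.4,0],
    [0,0,0,0],
    [0,0,0,0]
  ],
  "grip": 0.2
}}

```text
time: 5.6
eef_pos: [0.6081, -0.3007, 0.1439]
orientation: [0.896, 1.57, -0.434]
ft_force: [0.1, -0.3, 0.2]
opening: 0.0513
```

```bash
python3 - <<'E'
from h import *
s=st();jaw(s)
c=cam('wrist','w2')
E
```

```text
t 5.6 p [ 0.6081 -0.3007  0.1439] o [ 0.896  1.57  -0.434] F [ 0.1 -0.3  0.2] op 0.0513 q [-0.46  0.54  1.6   0.    1.   -0.7 ]
tool x [ 0.001 -0.    -1.   ] jaw y deg 13.79
```

View pics/w2.png

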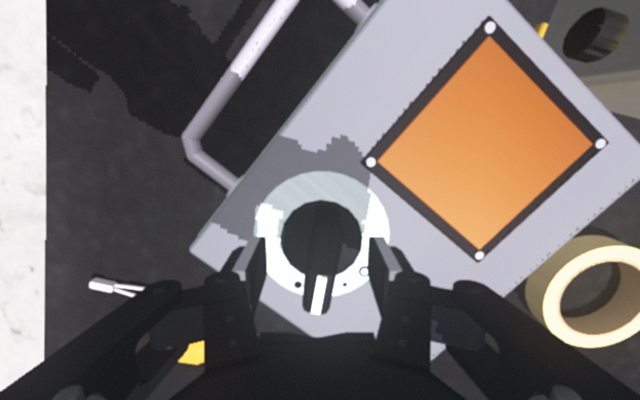

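The bar (pixel ~320,260) stands centred between the fingers at (250,270) and (385,270). I close the jaws and turn the dial.

Request:
{"fn": "carry_out", "kwargs": {
  "motion": [
    [0,0,0,0],
    [0,0,0,0],
    [0,0,0,0],
    [0,0,0,0],
    [0,0,0,0],
    [0,0,0,0],
    [0,0,0,0]
  ],
  "grip": -1,
  "squeeze": 35
}}

```text
time: 6.35
eef_pos: [0.61, -0.2997, 0.1442]
orientation: [1.449, 1.566, 0.119]
ft_force: [6.7, 5.5, 0.3]
opening: 0.0122
```

Request:
{"fn": "carry_out", "kwargs": {
  "motion": [
    [0,0,0,5],
    [0,0,0,5],
    [0,0,0,5],
    [0,0,0,5],
    [0,0,0,5],
    [0,0,0,5],
    [0,0,0,5],
    [0,0,0,5],
    [0,0,0,5],
    [0,0,0,5],
    [0,0,0,0],
    [0,0,0,0]
  ]
}}

```text
time: 7.55
eef_pos: [0.6098, -0.2999, 0.1442]
orientation: [0.499, 1.567, 0.042]
ft_force: [5.6, 4.5, 1.2]
opening: 0.0125
```

```bash
python3 - <<'E'
from h import *
s=st();jaw(s);print(s['moment'])
E
```

```text
t 7.55 p [ 0.6098 -0.2999  0.1442] o [0.499 1.567 0.042] F [5.6 4.5 1.2] op 0.0125 q [-0.46  0.54  1.6   0.    1.   -1.58]
tool x [ 0.004  0.    -1.   ] jaw y deg 63.81
[ 0.60435956 -0.94429583 -0.00390846]
```

Request:
{"fn": "carry_out", "kwargs": {
  "motion": [
    [0,0,0,3],
    [0,0,0,2],
    [0,0,0,0]
  ]
}}

```text
time: 7.85
eef_pos: [0.6098, -0.2999, 0.1443]
orientation: [0.592, 1.566, 0.22]
ft_force: [6.3, 4.6, 2.3]
opening: 0.0125
```

```bash
python3 - <<'E'
from h import *
s=st();jaw(s);print(s['moment'])
E
```

```text
t 7.85 p [ 0.6098 -0.2999  0.1443] o [0.592 1.566 0.22 ] F [6.3 4.6 2.3] op 0.0125 q [-0.46  0.54  1.6   0.    1.   -1.66]
tool x [ 0.004  0.001 -1.   ] jaw y deg 68.68
[ 0.62930529 -0.94515028 -1.71994651]
```

Request:
{"fn": "carry_out", "kwargs": {
  "motion": [
    [0,0,0,-5],
    [0,0,0,0]
  ]
}}

```text
time: 8.05
eef_pos: [0.6098, -0.2999, 0.1442]
orientation: [0.534, 1.567, 0.073]
ft_force: [6.2, 5.0, 1.8]
opening: 0.0122
```

Request:
{"fn": "carry_out", "kwargs": {
  "motion": [
    [0,0,0,0],
    [0,0,0,0],
    [0,0,0,0],
    [0,0,2,0],
    [0,0,3,0],
    [-1,0.5,3,0],
    [-1,0.5,3,0],
    [-1,0,1,0],
    [0,0,0,0]
  ],
  "grip": 0.2
}}

```text
time: 8.95
eef_pos: [0.5774, -0.291, 0.2649]
orientation: [-0.163, 1.568, -0.62]
ft_force: [-0.3, 0.6, -0.5]
opening: 0.0512
```

```bash
python3 - <<'E'
from h import *
s=st();jaw(s)
c=cam('wrist','w3')
E
```

```text
t 8.95 p [ 0.5774 -0.291   0.2649] o [-0.163  1.568 -0.62 ] F [-0.3  0.6 -0.5] op 0.0512 q [-0.47  0.38  1.57 -0.    1.19 -1.58]
tool x [ 0.002 -0.001 -1.   ] jaw y deg 63.79
```

View pics/w3.png

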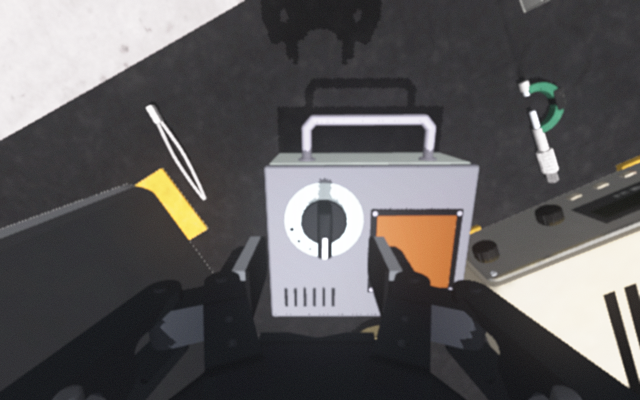

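```bash
python3 - <<'E'
from h import *
c=cam('wrist')
P=onz(c,[(308,121),(430,120),(369,120)],0.080);print(P)
D=onz(c,[(268,166),(476,166)],0.105);v=D[1]-D[0];print(D,np.linalg.norm(v),np.degrees(np.arctan2(v[1],v[0]))-90)
E
```

```text
[[ 0.51821943 -0.27126759  0.08      ]
 [ 0.57009856 -0.16384436  0.08      ]
 [ 0.54373082 -0.21727306  0.08      ]]
[[ 0.53799538 -0.32228903  0.105     ]
 [ 0.62379912 -0.14795982  0.105     ]] 0.19430119951309419 -26.20612158277857
```

Request:
{"fn": "carry_out", "kwargs": {
  "motion": [
    [-0.3,0.6,0,-8],
    [-0.3,0.6,0,-8],
    [-0.3,0.6,0,-8],
    [-0.3,0.6,0,-8],
    [-0.3,0.6,0,-8],
    [-0.3,0.6,0,-8],
    [-0.3,0.6,0,-8],
    [-0.3,0.6,0,-8],
    [-0.3,0.6,0,-8],
    [-0.3,0.6,0,-8],
    [-0.3,0.6,0,-8],
    [-0.1,0.2,0,-2]
  ],
  "grip": -0.2
}}

```text
time: 10.25
eef_pos: [0.5431, -0.2218, 0.2611]
orientation: [-1.529, 1.567, 2.722]
ft_force: [0.3, 0.4, -0.6]
opening: 0.0342
```

```bash
python3 - <<'E'
from h import *
s=st();jaw(s)
E
```

```text
t 10.25 p [ 0.5431 -0.2218  0.2611] o [-1.529  1.567  2.722] F [ 0.3  0.4 -0.6] op 0.0342 q [-0.39  0.29  1.71  0.    1.15  0.07]
tool x [-0.003  0.001 -1.   ] jaw y deg -26.47
```

Request:
{"fn": "carry_out", "kwargs": {
  "motion": [
    [0,0.4,-2,0],
    [0,0,-2.5,0],
    [0,0,-2.5,0],
    [0,0,-2.5,0],
    [0,0,-2.5,0],
    [0,0,-2,0],
    [0,0,-1.5,0],
    [0,0,-1.2,0],
    [0,0,-0.8,0],
    [0,0,-0.5,0],
    [0,0,0,0]
  ]
}}

```text
time: 11.35
eef_pos: [0.5439, -0.2185, 0.0834]
orientation: [-0.45, 1.571, -2.478]
ft_force: [-0.5, 0.4, -0.1]
opening: 0.0339
```

```bash
python3 - <<'E'
from h import *
s=st();jaw(s)
c=cam('wrist','w4')
E
```

```text
t 11.35 p [ 0.5439 -0.2185  0.0834] o [-0.45   1.571 -2.478] F [-0.5  0.4 -0.1] op 0.0339 q [-0.38  0.5   1.84 -0.    0.8   0.07]
tool x [-0. -0. -1.] jaw y deg -26.19
```

View pics/w4.png

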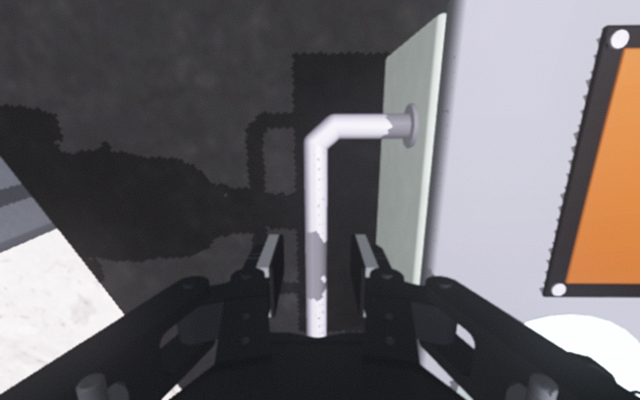

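Request:
{"fn": "carry_out", "kwargs": {
  "motion": [
    [0,0,-0.3,0],
    [0,0,0,0],
    [0,0,0,0],
    [0,0,0,0],
    [0,0,0,0]
  ],
  "grip": -1,
  "squeeze": 60
}}

```text
time: 11.9
eef_pos: [0.5435, -0.2183, 0.081]
orientation: [-1.723, 1.57, 2.533]
ft_force: [-3.4, 2.3, 8.8]
opening: 0.0079
```

Request:
{"fn": "carry_out", "kwargs": {
  "motion": [
    [-0.45,0.22,0,0],
    [-0.9,0.44,0,0],
    [-1.08,0.53,0,0],
    [-1.08,0.53,0,0],
    [-1.08,0.53,0,0],
    [-1.08,0.53,0,0],
    [-1.08,0.53,0,0],
    [-1.08,0.53,0,0],
    [-1.08,0.53,0,0],
    [-0.9,0.44,0,0],
    [-0.9,0.44,0,0],
    [0,0,0,0]
  ]
}}

```text
time: 13.1
eef_pos: [0.435, -0.1653, 0.0809]
orientation: [-1.179, 1.57, 3.076]
ft_force: [-2.2, -0.2, 12.0]
opening: 0.0078
```

```bash
python3 - <<'E'
from h import *
s=st();jaw(s); print(np.linalg.norm(s['eef_pos'][:2]-np.array([.5439,-.2185])))
E
```

```text
t 13.1 p [ 0.435  -0.1653  0.0809] o [-1.179  1.57   3.076] F [-2.2 -0.2 12. ] op 0.0078 q [-0.37  0.37  2.1  -0.    0.67  0.09]
tool x [-0.001  0.    -1.   ] jaw y deg -26.18
0.1212218797626075
```

Request:
{"fn": "carry_out", "kwargs": {
  "motion": [
    [-0.27,0.13,0,0],
    [-0.27,0.13,0,0],
    [-0.18,0.09,0,0],
    [0,0,0,0],
    [0,0,0,0]
  ]
}}

```text
time: 13.6
eef_pos: [0.431, -0.1634, 0.081]
orientation: [1.561, 1.566, -0.467]
ft_force: [6.0, -6.5, 0.9]
opening: 0.0079
```

```bash
python3 - <<'E'
from h import *
s=st();jaw(s); print(np.linalg.norm(s['eef_pos'][:2]-np.array([.5439,-.2185])))
E
```

```text
t 13.6 p [ 0.431  -0.1634  0.081 ] o [ 1.561  1.566 -0.467] F [ 6.  -6.5  0.9] op 0.0079 q [-0.37  0.36  2.12 -0.    0.66  0.09]
tool x [ 0.005 -0.002 -1.   ] jaw y deg -26.17
0.12563202647860114
```

Request:
{"fn": "carry_out", "kwargs": {
  "motion": [
    [0,0,0,0],
    [0,0,0,0],
    [0,0,0,0],
    [0,0,2,0],
    [0,0,3,0],
    [0,0,4,0],
    [0,0,4,0],
    [0,0,3,0],
    [2,-1,1,0],
    [2,-1,0,0],
    [0,0,0,0],
    [0,0,0,0]
  ],
  "grip": -0.2
}}

```text
time: 14.8
eef_pos: [0.4687, -0.1821, 0.2496]
orientation: [-1.516, 1.569, 2.74]
ft_force: [-0.4, -0.5, 0.2]
opening: 0.034
```

```bash
python3 - <<'E'
from h import *
s=st();jaw(s)
c=cam('wrist','w5')
for t in ['gauge','gauge_mid']:
  for q in imaging.regions_of('wrist',t)[:1]:
    ys,xs=np.nonzero(q['pixels']); print(q['confidence'],q['box'],xs.mean(),ys.mean(),onz(c,[(xs.mean(),ys.mean())],.072))
E
```

```text
t 14.8 p [ 0.4687 -0.1821  0.2496] o [-1.516  1.569  2.74 ] F [-0.4 -0.5  0.2] op 0.034 q [-0.37  0.17  1.89  0.    1.08  0.08]
tool x [-0.002  0.001 -1.   ] jaw y deg -26.2
0.72 [367.7, 120.6, 388.2, 231.2] 375.077811550152 173.50881458966566 [[ 0.52542857 -0.1984247   0.072     ]]
0.83 [365.9, 123.9, 386.9, 228.9] 374.9121863799283 173.65890083632019 [[ 0.52521863 -0.19849237  0.072     ]]
```

View pics/w5.png

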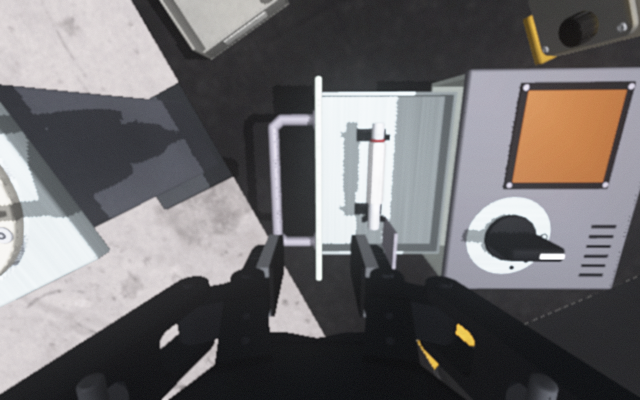

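```bash
python3 - <<'E'
import cv2
a=cv2.imread('pics/w5.png')
cv2.imwrite('pics/w5z.png',cv2.resize(a[80:280,300:470],None,fx=3,fy=3,interpolation=2))
E
```

```text
(no output)
```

View pics/w5z.png

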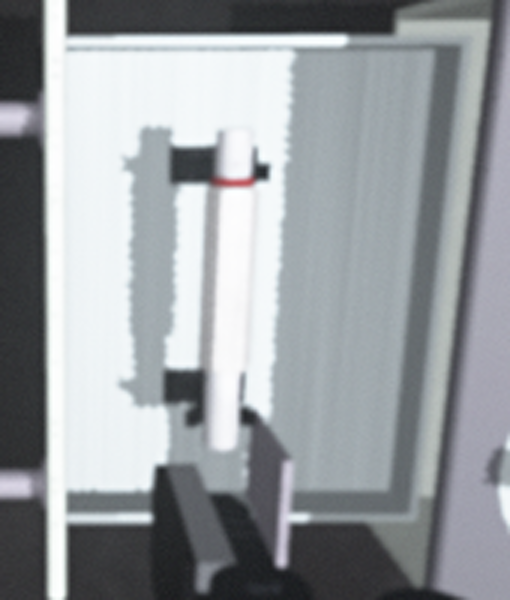

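```bash
python3 - <<'E'
from h import *
c=cam('wrist'); st()
z=lambda p:[[300+x/3,80+y/3] for x,y in p]
P=onz(c,z([(237,125),(223,452)]),0.074);v=P[0]-P[1];print('ends',P,np.linalg.norm(v),np.degrees(np.arctan2(v[1],v[0]))-90)
H=onz(c,z([(233,180),(228,375)]),0.078);print('hex',H,np.linalg.norm(H[0]-H[1]),H.mean(0))
u=v[:2]/np.linalg.norm(v[:2]);print('mid from ends',P.mean(0)[:2]+.005*u)
g=H.mean(0)[:2]; ex=np.array([u[1],-u[0]])
T=onz(c,z([(255,410),(290,460)]),0.089);print('tab',[(t[:2]-g)@ex for t in T],[(t[:2]-g)@u for t in T])
Hd=onz(c,[(279,118),(279,242)],0.081);print('handle',Hd.mean(0), (Hd.mean(0)[:2]-g)@ex,(Hd.mean(0)[:2]-g)@u)
E
```

```text
t 15.0 p [ 0.4686 -0.1821  0.2498] o [-1.512  1.569  2.743] F [-0.2 -0.4 -0.5] op 0.0344 q [-0.37  0.17  1.89  0.    1.08  0.08]
ends [[ 0.5481948  -0.15320602  0.074     ]
 [ 0.50023685 -0.25375159  0.074     ]] 0.1113973744412977 -25.50007860091972
hex [[ 0.53973541 -0.16789808  0.078     ]
 [ 0.51273903 -0.22706426  0.078     ]] 0.06503415650712666 [ 0.52623722 -0.19748117  0.078     ]
mid from ends [ 0.52636839 -0.19896588]
tab [np.float64(0.0077109968478201426), np.float64(0.02025557900566246)] [np.float64(-0.04131071358412144), np.float64(-0.05909201984394209)]
handle [ 0.43545741 -0.1634796   0.081     ] -0.09657456830511088 -0.008392529686667642
```

Request:
{"fn": "carry_out", "kwargs": {
  "motion": [
    [2,-0.7,0,0],
    [2,-0.7,0,0],
    [1.6,-0.5,0,0],
    [0,0,-2,0],
    [0,0,-2.5,0],
    [0,0,-2.5,0],
    [0,0,-2.5,0],
    [0,0,-2,0],
    [0,0,-1.5,0],
    [0,0,-1,0],
    [0,0,0,0],
    [0,0,0,0]
  ],
  "grip": 0.2
}}

```text
time: 16.2
eef_pos: [0.5256, -0.2015, 0.1107]
orientation: [1.644, 1.571, -0.384]
ft_force: [-0.1, -1.0, 0.0]
opening: 0.051
```

```bash
python3 - <<'E'
from h import *
s=st();jaw(s)
c=cam('wrist','w6')
E
```

```text
t 16.2 p [ 0.5256 -0.2015  0.1107] o [ 1.644  1.571 -0.384] F [-0.1 -1.   0. ] op 0.051 q [-0.37  0.43  1.88 -0.    0.83  0.09]
tool x [ 0. -0. -1.] jaw y deg -26.19
```

View pics/w6.png

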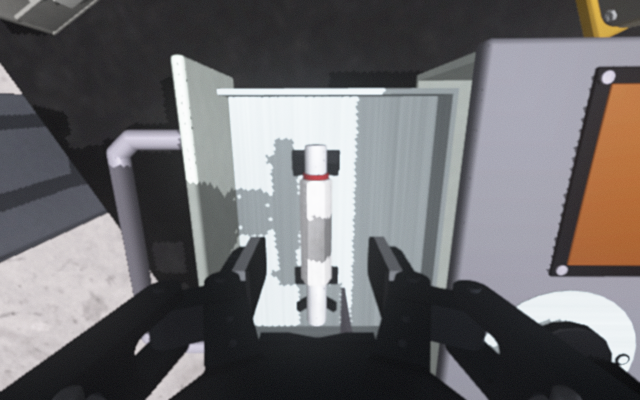

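```bash
python3 - <<'E'
from h import *
c=cam('wrist')
print(proj(c,[[.5256,-.2015,.078],[.5256,-.2015,.1107],[.5256,-.2015,.0887]]))
P=onz(c,[(316,178),(316,272),(316,145),(316,324)],.078);print(P,np.linalg.norm(P[0]-P[1]),np.linalg.norm(P[2]-P[3]),P[:2].mean(0))
E
```

```text
[[316.75326876 241.08228223]
 [316.89751524 270.59199452]
 [316.79403976 249.42210316]]
[[ 0.54091437 -0.16941756  0.078     ]
 [ 0.51683608 -0.21837573  0.078     ]
 [ 0.54842878 -0.15413906  0.078     ]
 [ 0.50155507 -0.24944749  0.078     ]] 0.05455883692780348 0.10621130068780164 [ 0.52887523 -0.19389664  0.078     ]
```

Request:
{"fn": "carry_out", "kwargs": {
  "motion": [
    [0,0,-1,0],
    [0,0,-0.8,0],
    [0,0,-0.5,0],
    [0,0,-0.2,0],
    [0,0,0,0],
    [0,0,0,0]
  ]
}}

```text
time: 16.9
eef_pos: [0.5256, -0.2016, 0.0853]
orientation: [1.107, 1.571, -0.92]
ft_force: [1.2, -0.2, -0.3]
opening: 0.0511
```

Request:
{"fn": "carry_out", "kwargs": {
  "motion": [
    [0,0,0,0],
    [0,0,0,0],
    [0,0,0,0],
    [0,0,0,0],
    [0,0,0,0],
    [0,0,0,0]
  ],
  "grip": -1,
  "squeeze": 50
}}

```text
time: 17.5
eef_pos: [0.5256, -0.2015, 0.0856]
orientation: [1.617, 1.571, -0.411]
ft_force: [-1.7, 0.5, 5.8]
opening: 0.0154
```

```bash
python3 - <<'E'
from h import *
s=st();jaw(s)
c=cam('wrist','w7')
E
```

```text
t 17.5 p [ 0.5256 -0.2015  0.0856] o [ 1.617  1.571 -0.411] F [-1.7  0.5  5.8] op 0.0154 q [-0.37  0.47  1.89 -0.    0.78  0.09]
tool x [ 0. -0. -1.] jaw y deg -26.19
```

View pics/w7.png

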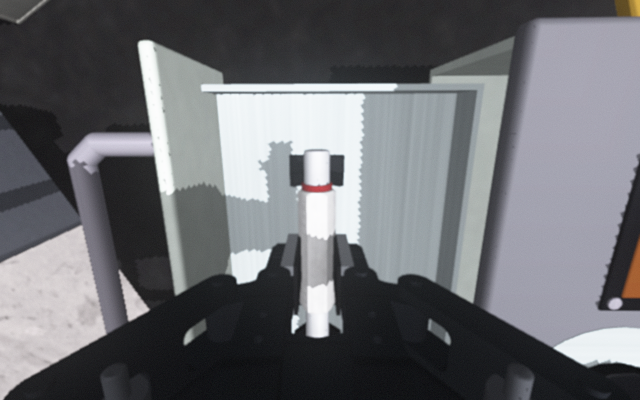

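Request:
{"fn": "carry_out", "kwargs": {
  "motion": [
    [0,0,0.5,0],
    [0,0,0.7,0],
    [0,0,1,0],
    [0,0,1.5,0],
    [0,0,2,0],
    [0,0,2,0],
    [0,0,2,0],
    [0,0,1,0],
    [0,0,0,0]
  ]
}}

```text
time: 18.45
eef_pos: [0.5263, -0.2018, 0.1941]
orientation: [1.659, 1.568, -0.369]
ft_force: [0.2, -0.9, -1.2]
opening: 0.0155
```

```bash
python3 - <<'E'
from h import *
s=st();jaw(s);print(s['moment'])
c=cam('wrist','w8')
P=cam('side','s8')
a=cv2.imread('pics/s8.png');cv2.imwrite('pics/s8z.png',cv2.resize(a[140:330,250:390],None,fx=3.1,fy=3.1,interpolation=2))
E
```

```text
t 18.45 p [ 0.5263 -0.2018  0.1941] o [ 1.659  1.568 -0.369] F [ 0.2 -0.9 -1.2] op 0.0155 q [-0.37  0.32  1.82  0.    0.99  0.09]
tool x [ 0.003 -0.001 -1.   ] jaw y deg -26.19
[ 0.04008422  0.03501037 -0.01880267]
```

View pics/w8.png

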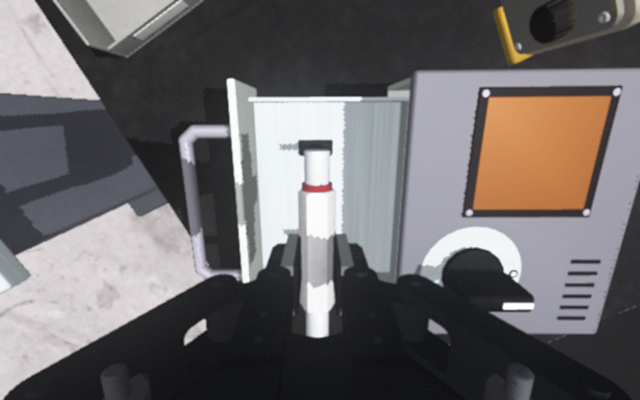

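View pics/s8z.png

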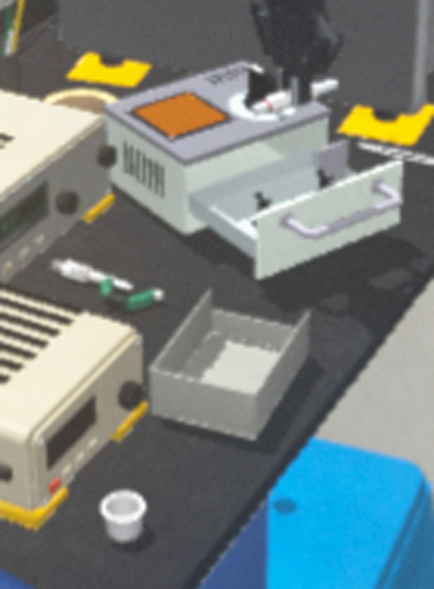

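Request:
{"fn": "carry_out", "kwargs": {
  "motion": [
    [-0.3,0.5,0.5,2],
    [-0.7,1,0.5,3],
    [-0.8,1.2,0.5,4],
    [-0.8,1.2,0.5,4],
    [-0.8,1.2,0.5,4],
    [-0.8,1.2,0.5,4],
    [-0.8,1.2,0,4],
    [-0.8,1.2,0,4],
    [-0.5,0.8,0,3],
    [-0.3,0.5,0,0],
    [0,0,0,0]
  ]
}}

```text
time: 19.65
eef_pos: [0.4588, -0.1009, 0.2219]
orientation: [-1.953, 1.57, 2.86]
ft_force: [-0.5, 0.1, -0.2]
opening: 0.0153
```

```bash
python3 - <<'E'
from h import *
s=st();jaw(s)
c=cam('wrist','w9')
for q in imaging.regions_of('wrist','bin')[:1]: print(q['confidence'],q['box'])
E
```

```text
t 19.65 p [ 0.4588 -0.1009  0.2219] o [-1.953  1.57   2.86 ] F [-0.5  0.1 -0.2] op 0.0153 q [-0.22  0.15  1.99  0.    1.01 -0.32]
tool x [-0.001  0.    -1.   ] jaw y deg 5.8
0.83 [279.5, 0.0, 403.4, 93.5]
```

View pics/w9.png

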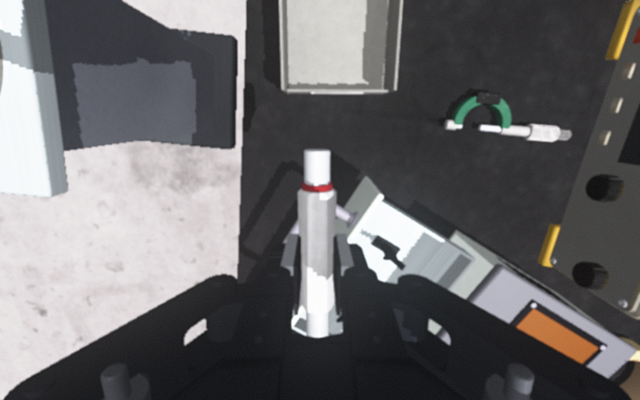

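Request:
{"fn": "carry_out", "kwargs": {
  "motion": [
    [0,1,0,0],
    [0,1.5,0,0],
    [0,2,0,0],
    [0,2,0,0],
    [0,1,0,0],
    [0,0.5,0,0],
    [0,0,0,0]
  ]
}}

```text
time: 20.45
eef_pos: [0.4596, -0.0212, 0.2223]
orientation: [0.12, 1.571, -1.348]
ft_force: [-0.1, -0.2, -1.2]
opening: 0.0152
```

```bash
python3 - <<'E'
from h import *
s=st();jaw(s)
c=cam('wrist','w10')
E
```

```text
t 20.45 p [ 0.4596 -0.0212  0.2223] o [ 0.12   1.571 -1.348] F [-0.1 -0.2 -1.2] op 0.0152 q [-0.05  0.13  2.01 -0.    1.01 -0.15]
tool x [ 0. -0. -1.] jaw y deg 5.85
```

View pics/w10.png

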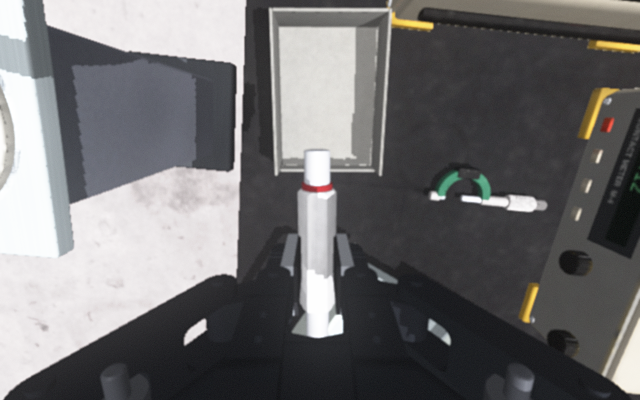

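```bash
python3 - <<'E'
from h import *
c=cam('wrist')
F=onz(c,[(271,9),(391,11)],.052);N=onz(c,[(276,174),(382,174)],.03)
print(F,N,np.linalg.norm(F[0]-F[1]),np.linalg.norm(N[0]-N[1]))
v=F.mean(0)-N.mean(0);print(np.linalg.norm(v[:2]),np.degrees(np.arctan2(v[1],v[0]))-90,(F.mean(0)+N.mean(0))/2)
for a,b in((F[0],F[1]),(N[0],N[1])): print(np.degrees(np.arctan2((b-a)[1],(b-a)[0])))
E
```

```text
[[0.40479681 0.1276909  0.052     ]
 [0.50680527 0.13665876 0.052     ]] [[ 0.41579931 -0.01888138  0.03      ]
 [ 0.5272785  -0.00744485  0.03      ]] 0.10240189412648971 0.11206428583291976
0.1461875398718391 6.180173008553979 [0.46366998 0.05950586 0.041     ]
5.024121547189407
5.857423065226626
```

Request:
{"fn": "carry_out", "kwargs": {
  "motion": [
    [0.1,1,0,0],
    [0.1,2,0,0],
    [0.1,2,0,0],
    [0.1,2,0,0],
    [0,0.8,0,0],
    [0,0.3,-1,0],
    [0,0,-2,0],
    [0,0,-2.5,0],
    [0,0,-2.5,0],
    [0,0,-2,0],
    [0,0,-1,0],
    [0,0,0,0]
  ]
}}

```text
time: 21.75
eef_pos: [0.4624, 0.0589, 0.1109]
orientation: [-1.517, 1.568, -2.987]
ft_force: [0.1, -0.1, -1.5]
opening: 0.0155
```

```bash
python3 - <<'E'
from h import *
s=st();jaw(s)
c=cam('wrist','w11')
c=cam('top','t11'); a=c['img'][:,:,::-1][180:280,230:350];cv2.imwrite('pics/t11z.png',cv2.resize(a,None,fx=5,fy=5,interpolation=2))
c=cam('side','s11'); a=c['img'][:,:,::-1][200:300,260:380];cv2.imwrite('pics/s11z.png',cv2.resize(a,None,fx=5,fy=5,interpolation=2))
E
```

```text
t 21.75 p [0.4624 0.0589 0.1109] o [-1.517  1.568 -2.987] F [ 0.1 -0.1 -1.5] op 0.0155 q [ 0.12  0.31  2.08 -0.    0.75  0.02]
tool x [-0.003 -0.    -1.   ] jaw y deg 5.78
```

View pics/w11.png

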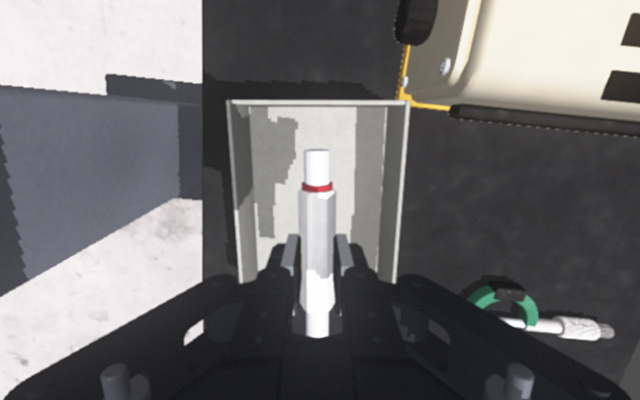

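View pics/s11z.png

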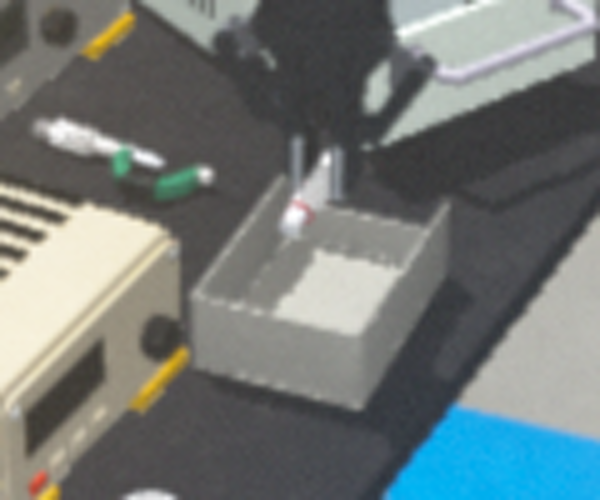

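Request:
{"fn": "carry_out", "kwargs": {
  "motion": [
    [0.1,0,-1,0],
    [0,0,-1.5,0],
    [0,0,-1.5,0],
    [0,0,-1.5,0],
    [0,0,-1,0],
    [0,0,-0.5,0],
    [0,0,0,0]
  ]
}}

```text
time: 22.6
eef_pos: [0.4643, 0.0595, 0.0419]
orientation: [-1.508, 1.57, -2.977]
ft_force: [0.0, 0.2, -0.9]
opening: 0.0155
```

```bash
python3 - <<'E'
from h import *
s=st();jaw(s)
c=cam('wrist','w12')
c=cam('side','s12'); a=c['img'][:,:,::-1][200:300,260:380];cv2.imwrite('pics/s12z.png',cv2.resize(a,None,fx=5,fy=5,interpolation=2))
E
```

```text
t 22.6 p [0.4643 0.0595 0.0419] o [-1.508  1.57  -2.977] F [ 0.   0.2 -0.9] op 0.0155 q [ 0.12  0.44  2.11 -0.    0.59  0.02]
tool x [-0.001 -0.    -1.   ] jaw y deg 5.81
```

View pics/w12.png

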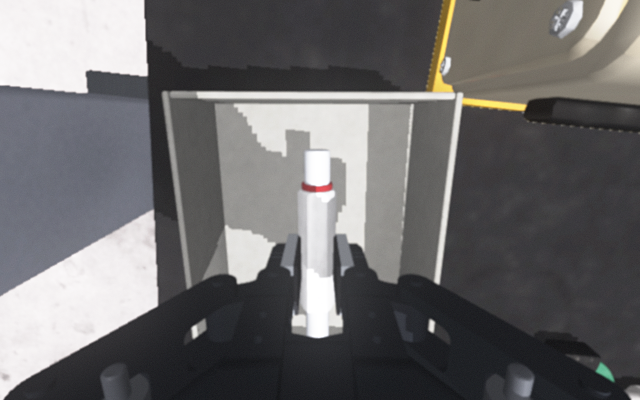

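View pics/s12z.png

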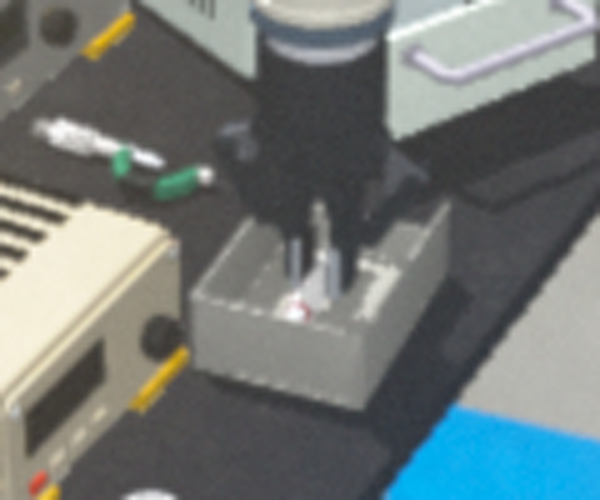

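Request:
{"fn": "carry_out", "kwargs": {
  "motion": [
    [0,0,-0.5,0],
    [0,0,-0.4,0],
    [0,0,-0.3,0],
    [0,0,-0.1,0],
    [0,0,0,0]
  ]
}}

```text
time: 23.2
eef_pos: [0.4644, 0.0595, 0.0291]
orientation: [-1.515, 1.57, -2.985]
ft_force: [-0.7, 0.3, -0.6]
opening: 0.0156
```

Request:
{"fn": "carry_out", "kwargs": {
  "motion": [
    [0,0,-0.1,0],
    [0,0,-0.1,0],
    [0,0,0,0]
  ]
}}

```text
time: 23.5
eef_pos: [0.4645, 0.0595, 0.0272]
orientation: [-1.487, 1.571, -2.956]
ft_force: [0.7, 0.0, -1.1]
opening: 0.0152
```

Request:
{"fn": "carry_out", "kwargs": {
  "motion": [
    [0,0,-0.1,0],
    [0,0,0,0]
  ]
}}

```text
time: 23.7
eef_pos: [0.4646, 0.0595, 0.0266]
orientation: [1.623, 1.571, 0.154]
ft_force: [-1.4, -0.3, 5.0]
opening: 0.0155
```

Request:
{"fn": "carry_out", "kwargs": {
  "motion": [
    [0,0,-0.05,0],
    [0,0,0,0]
  ]
}}

```text
time: 23.9
eef_pos: [0.4646, 0.0595, 0.0265]
orientation: [1.477, 1.571, 0.007]
ft_force: [-3.4, -0.9, 13.1]
opening: 0.0157
```

```bash
python3 - <<'E'
from h import *
s=st();jaw(s);print(s['moment'])
c=cam('wrist','w13')
E
```

```text
t 23.9 p [0.4646 0.0595 0.0265] o [1.477 1.571 0.007] F [-3.4 -0.9 13.1] op 0.0157 q [ 0.12  0.48  2.12 -0.    0.55  0.02]
tool x [ 0.  0. -1.] jaw y deg 5.81
[-0.01207853  0.56097131  0.01006319]
```

View pics/w13.png

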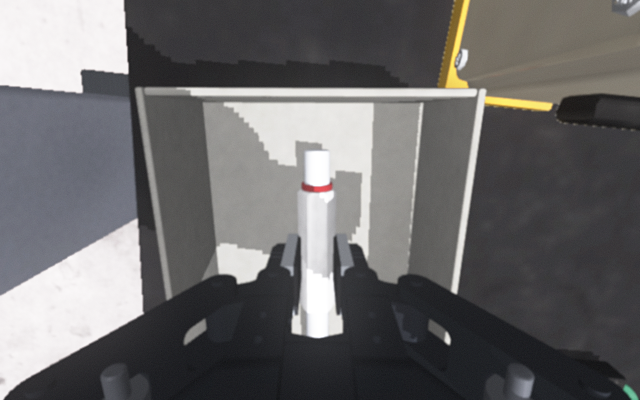

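Request:
{"fn": "carry_out", "kwargs": {
  "motion": [
    [0,0,0.05,0],
    [0,0,0,0]
  ]
}}

```text
time: 24.15
eef_pos: [0.4646, 0.0595, 0.0266]
orientation: [1.552, 1.57, 0.083]
ft_force: [-1.8, 1.0, 7.1]
opening: 0.0156
```

Request:
{"fn": "carry_out", "kwargs": {
  "motion": [
    [0,0,0,0],
    [0,0,0,0],
    [0,0,0,0],
    [0,0,0,0],
    [0,0,0,0]
  ],
  "grip": -0.3
}}

```text
time: 24.65
eef_pos: [0.4645, 0.0595, 0.0262]
orientation: [-1.83, 1.571, 2.984]
ft_force: [1.1, -0.0, -0.2]
opening: 0.0298
```

```bash
python3 - <<'E'
from h import *
s=st()
c=cam('wrist','w14')
E
```

```text
t 24.65 p [0.4645 0.0595 0.0262] o [-1.83   1.571  2.984] F [ 1.1 -0.  -0.2] op 0.0298 q [0.12 0.48 2.12 0.   0.55 0.02]
```

View pics/w14.png

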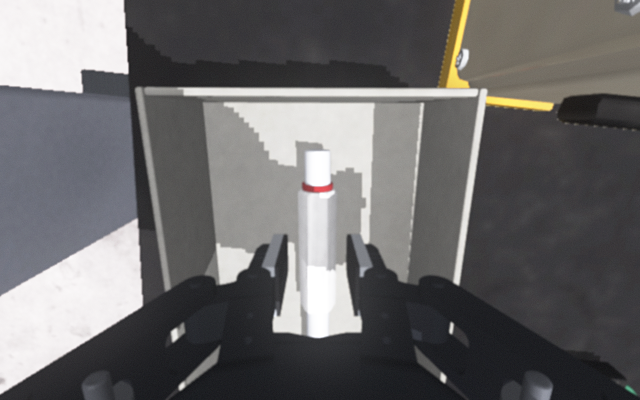

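The gauge lies in the bin unmoved (316, 150–335), with both fingers clear of it at columns 275 and 360. I raise the tool straight up and away.

Request:
{"fn": "carry_out", "kwargs": {
  "motion": [
    [0,0,0.5,0],
    [0,0,1,0],
    [0,0,2,0],
    [0,0,3,0],
    [0,0,4,0],
    [0,0,4,0],
    [0,0,4,0],
    [0,0,3,0],
    [0,-3,1,0],
    [-1,-4,0,0],
    [-1,-3,0,0],
    [0,0,0,0]
  ]
}}

```text
time: 25.9
eef_pos: [0.4432, -0.0429, 0.2522]
orientation: [0.267, 1.57, -1.205]
ft_force: [-0.6, -0.3, 0.6]
opening: 0.0299
```

```bash
python3 - <<'E'
from h import *
s=st()
c=cam('wrist','w15')
c=cam('side'); a=c['img'][:,:,::-1][140:330,250:390];cv2.imwrite('pics/s15z.png',cv2.resize(a,None,fx=3.1,fy=3.1,interpolation=2))
c=cam('top'); a=c['img'][:,:,::-1][110:270,200:470];cv2.imwrite('pics/t15z.png',cv2.resize(a,None,fx=2.95,fy=2.95,interpolation=2))
E
```

```text
t 25.9 p [ 0.4432 -0.0429  0.2522] o [ 0.267  1.57  -1.205] F [-0.6 -0.3  0.6] op 0.0299 q [-0.1   0.07  2.   -0.    1.07 -0.2 ]
```

View pics/w15.png

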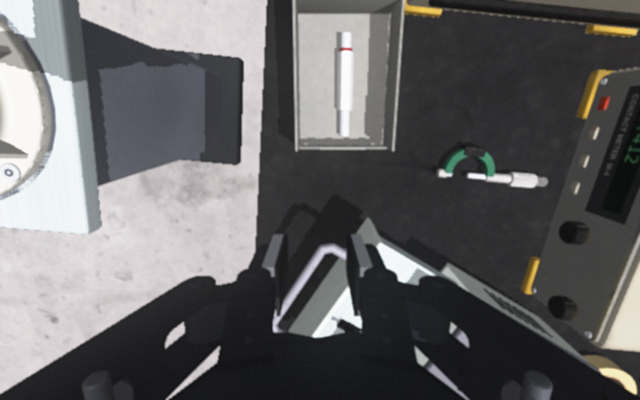

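View pics/s15z.png

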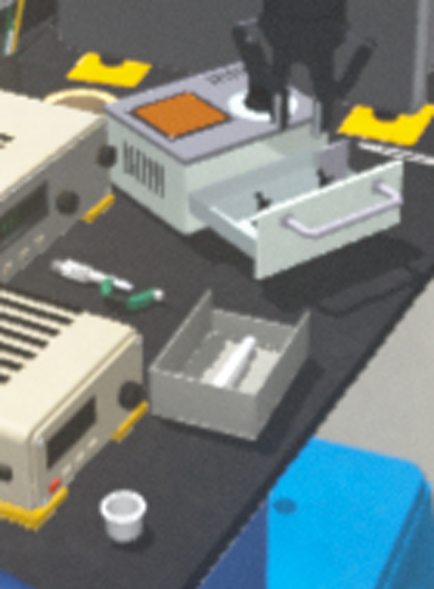

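View pics/t15z.png

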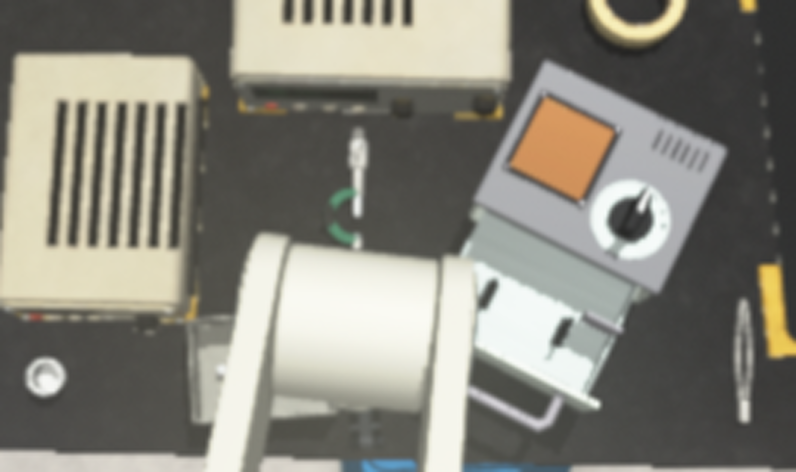

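Request:
{"fn": "carry_out", "kwargs": {
  "motion": [
    [0,3,1,0],
    [0,4,1,0],
    [0,4,1,0],
    [0,4,1,0],
    [0,4,1,0],
    [0,4,0,0],
    [0,4,0,0],
    [0,2,0,0],
    [0,0,0,0]
  ]
}}

```text
time: 26.95
eef_pos: [0.4439, 0.253, 0.3013]
orientation: [3.137, 1.57, 1.671]
ft_force: [-0.0, 0.2, 0.3]
opening: 0.0299
```

```bash
python3 - <<'E'
from h import *
s=st()
c=cam('top','t16'); 
for n in ('t16','top0'):
    a=cv2.imread('pics/%s.png'%n)[170:270,340:450]
    cv2.imwrite('pics/%sq.png'%n,cv2.resize(a,None,fx=6,fy=6,interpolation=2))
E
```

```text
t 26.95 p [0.4439 0.253  0.3013] o [3.137 1.57  1.671] F [-0.   0.2  0.3] op 0.0299 q [0.51 0.13 1.82 0.   1.2  0.41]
```

View pics/t16q.png

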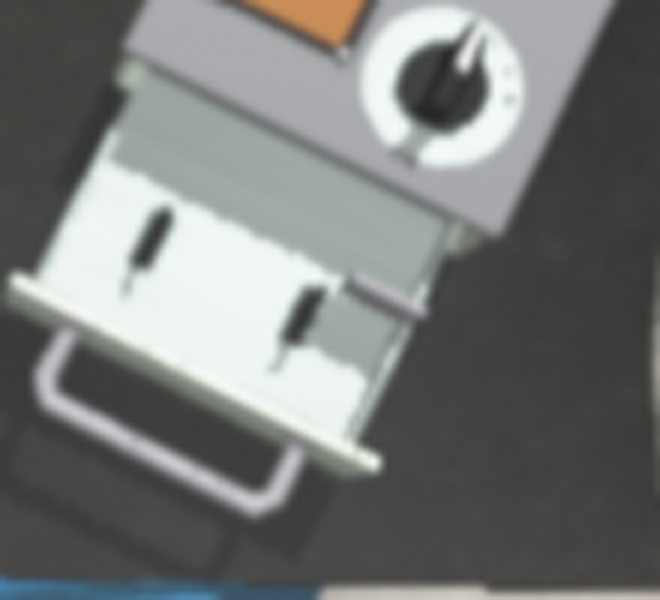

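View pics/top0q.png

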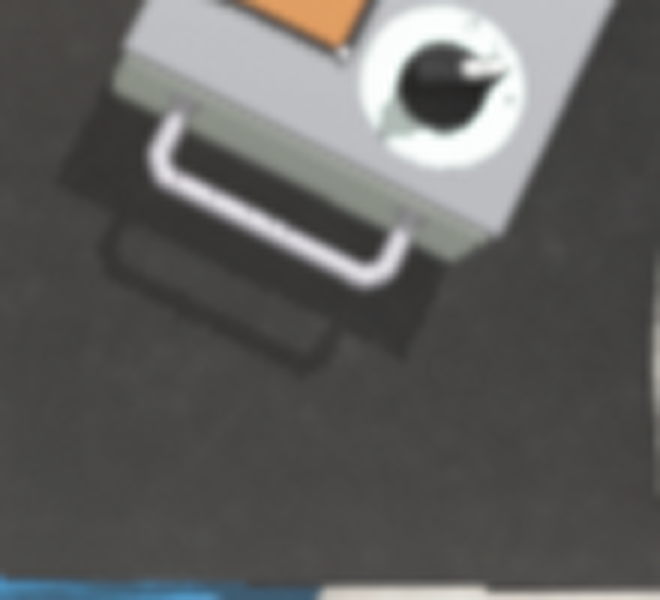

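```bash
python3 - <<'E'
from h import *
c=cam('top')
z=lambda p:[[340+x/6,170+y/6] for x,y in p]
P=onz(c,z([(370,287),(258,517),(152,155),(37,385),(267,230),(155,460)]),.076)
print([np.linalg.norm(P[i]-P[i+1]).round(4) for i in (0,2,4)])
E
```

```text
[np.float64(0.1253), np.float64(0.1272), np.float64(0.1258)]
```

Handle travel measures 125–127 mm, so the drawer is fully out. The dial points at the off ring and the gauge lies in the bin. I hand in.

```bash
python3 - <<'E'
from h import *
print(order.sign_off())
E
```

```text
the job is handed in; nothing more can be done
None
```

The job is done and handed in at about 27 s. The sign-off gave no verdict.

- **Dial:** I turned it 50° back to off. It met the stop when I pushed on (1.7 N m), and the pictures show the pointer on the black ring.
- **Drawer:** I pulled it out by the handle to its stop and left it open. Comparing the top pictures gave 125–127 mm of travel, and the arm's own motion gave 125.6 mm. An earlier rough wrist-camera estimate gave about 121 mm, which I put down to pixel error.
- **Plug gauge:** I lifted it out level, lowered it into the bin until it touched the floor (at most 13 N) and released it there without it moving. It lies flat along the bin's long side. I could not tell whether the gauge or the fingertips touched first, so it may have settled by up to about 1 mm.
- **Other things:** The micrometer, cup and tweezers look unmoved in the pictures, as does the bin. The arm ended clear of everything with no force on it.

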